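# Slide the weld-coupon carriage home under the hood and bolt it in

## Robot

A 6-joint arm with a two-finger parallel gripper is mounted at the origin on the work surface. World frame = base frame: x ahead of the robot, y to its left, z up, the work surface at z = 0. Lengths are in m, angles in degrees, forces in N, time in s.
With the tool pointing down it reaches from about 0.35 to 0.975 m from the base axis. Payload 7.1 kg.
Tool frame: the origin (TCP) lies midway between the tips of the shut fingers; the grasp point (between the pads) lies 19 mm behind it; z points along the fingers, y is the direction in which the jaws open and shut (so a half turn about z gives the same grasp; the last joint's range is limited). The gripper opens to 88 mm and grips with 3 to 60 N. Pads are 20 mm wide; open, the fingers measure 115 mm over their backs; the gripper's body (75 mm by 178 mm) begins 61 mm behind the grasp point.
Start: joints at [76.089, 24.242, 93.386, -0, 62.372, -1.089], TCP at [0.139, 0.609, 0.192] pointing down, gripper open.
Joint ranges: [-172.04, 172.04], [-51.8, 120.97], [4.93, 147.93], [-75.15, 255.16], [6.16, 154.13], [-145.62, 145.62]. Speed limits (degrees/s): [136.94, 136.94, 172.46, 180, 180, 180].

## Interface

Orientations are given as [roll, pitch, yaw] about the fixed x, y, z axes, in that order (R = Rz(yaw) Ry(pitch) Rx(roll)).
In Python, from bench import ctrl gives the robot as it stands. The module is installed in compiled form; this text tells all that it offers.
- The arm moves only by the shell command python3 -m inch 'ROWS' [FORCE]. ROWS is a JSON object of lists of equal length, an entry for each row: "hand": the opening, from 0 (shut) to 1 (fully open); "offset": the shift along the tool's x, y, z in mm, a list of three; "rotation": the turn, a rotation vector about the tool's x, y, z in rad, a list of three. In form: {"hand": [hand, ...], "offset": [[x, y, z], ...], "rotation": [[ax, ay, az], ...]}. A call has 1 to 20 rows; each row is the pose to reach, as a shift and turn from the pose commanded when the call began, along the tool's axes at that moment; what a row does not reach only later rows make up. A row lasts 1/10 s, in which the tool goes at most 50 mm and 8.59 degrees, less where a joint would pass 70% of its speed; a pose out of reach is approached as far as the arm can. A call with a gripper value outside its range is refused whole. The fingers move at their own pace and stop on an object; FORCE is the grip in N (left out, the last holds). Time passes only in rows, so rows that repeat a pose let the fingers close. It gives the time, the measured TCP pose, the force and the opening at its end, in the units of the state.
- ctrl.observe(): the state, without advancing time (a new reading comes with each control period).
- ctrl.capture(name): name is "scene" or "top"; returns a dict with "frame" (384x512x3 uint8, blue, green, red), "fx", "fy", "cx", "cy" (pixels), "k1" (the pictures are not rectified: a ray, as slopes to the right and down, at radius r is drawn at 1 + k1 r^2 times it, then the intrinsics apply), "camera_from_world" (4x4, takes a point from world to camera coordinates). Camera axes: x right, y down, z forward; pixel columns grow to the right and rows downward; lengths in m; the calibration is good to about 2 mm. A picture is of the moment at which its call begins. There is no depth.
- ctrl.close_job(): hands the job in, once; it reports no verdict.
Trained networks look in a picture, given as the dict that the camera call returned (one of the last four; its "shot" number tells which), for a name from the list of things; names that differ only in an ending like _2 or _b are one class to them, and where a whole thing is asked for, a point or a joint stands for the part that bears it (a point fixed in the world has none). Each returns a list of dicts, best first, with "p" (0 to 1); they miss things now and then, are a little off and sometimes report something else, mostly with a low value. They report only what shows in the picture. A call takes as long as a camera call.
- ctrl.find_in(picture, query): "rect" ([centre column, centre row, width, height] in pixels, round what is visible of it).
- ctrl.outline_of(picture, query): "pixels" (384x512 bool, what is visible of it) and "rect" ([centre column, centre row, width, height] in pixels, round what is visible of it).
- ctrl.landmark_of(picture, query): "pixel" ([column, row] in pixels: a listed point, or the origin of a listed thing).
The state is a dict: "time_s": time; "joints": joint angles; "dq": joint speeds; "tau": joint torques, N m; "position": TCP position; "orientation": TCP orientation; "contact_force": force on the tool from outside, world axes, zero at the start; "torque": the same for the moment, N m; "width": finger opening in m.
Only numpy, scipy, OpenCV 4.12 (cv2) and the standard library are available. Lean on these libraries where they do the work, as an engineer would, in place of code of your own. Each camera call takes 0.05 s, during which the arm holds its last target. There are 200 camera calls.

## Task

Lift the T-shaped coupon carriage onto the open bed of the slide guide, narrow end towards the blue hood, and slide it along the guide under the hood until it sits straight with its nose fully home against the back stop. Then slide the bolt fully shut across the bed behind the carriage's tail tab. Leave the other things on the table where they are.

Things in the scene. Friction and masses are not known exactly. Their poses are not given: they have to be found in the camera images.
- carriage: Loose T-shaped aluminium sled, 190 mm long, about 0.6 kg, flat on the table at first. Origin: underside, on its centre line; +x to its narrow nose, +z up. Plate 12 mm thick: crosshead at the tail 110 mm wide, x -100 to -68; plate ahead of it 70 mm wide, x -68 to +90. Centre of mass near x = -4. Upright on the centre line stand the web and the tail tab.
- web (a point): Point on the carriage's dark upright web, carriage frame (-5, 0, 34) mm. Web: 10 mm thick in y, x -25 to +35, z 12 to 57. Good for lifting; but it goes under the hood before the carriage is home, so it cannot be held to the end: set the carriage down and take or push it at the tail.
- tail_tab (a point): Point on the carriage's low upright tail tab, carriage frame (-83, 0, 34) mm. Tab: 10 mm thick in y, x -98 to -68, z 12 to 46. It stays outside the hood, 40 mm from it at home.
- nose (a point): Middle of the carriage's front face, carriage frame (90, 0, 6) mm. Only the short crosshead at the tail (110 mm wide, 32 mm long) runs between the rails (113 mm apart): pushed more than about 10 mm off its centre line, or twisted, it cocks and jams; pushed along the centre line it slides with about 4 N.
- guide: Slide guide, fixed to the table (place and yaw vary). Origin: underside at mid length; +x = the way the carriage is pushed, +z up. Bed top at z 8, 150 mm wide, x -185 to +180, open from above for x < +50. Blue hood over x +50 to +180, open towards -x, 150 mm wide, top at z 86 with a glass window. The home carriage has its origin at guide (80, 0, 8) mm, its x along the guide's x.
- mouth (a point): On the bed where the rails' flared mouth begins, guide frame (-130, 0, 8) mm. Rails: inner faces at y = +-56.5 mm for x -100 to +50, tops at z 21; the mouth opens to about y = +-68 at x = -132.
- stop (a point): Middle of the back stop's face, guide frame (170, 0, 14) mm; the nose rests on it when home.
- bolt (a joint): Slide bolt of the guide, m: 0 = fully open (clear of the bed), 0.080 = fully shut (end stop); starts near open. It slides towards the guide's -y at guide x = -32 mm, over the rail. Bar 12 mm wide, z 24 to 37, tip at guide y = 64 mm -  shut, it lies just behind the tail tab; with the carriage 8 to 45 mm short of home the tab is in its way. Friction about 3 N, no spring: it stays where it is left.
- bolt_grip (a point): Centre of the bolt's black upright grip, 24 mm (guide x) x 20 mm (guide y) x 36 mm tall (z 38 to 74). Lies at guide (-32, 115 - joint, 56) mm, on the guide's +y side.
- square: bystander, loose, leave alone: red magnetic welding square, 80 mm long, 95 mm tall
- brush: bystander, loose, leave alone: wire brush, 200 mm long
- hammer: bystander, loose, leave alone: chipping hammer, 260 mm long
- coupons: bystander, loose, leave alone: stack of small steel coupons, 75 x 50 x 18 mm
- spray: bystander, loose, leave alone: spray can, 64 mm across, 190 mm tall
- bar: bystander, loose, leave alone: flat steel bar, 190 x 30 x 6 mm
- clamp: bystander, loose, leave alone: screw clamp lying flat, about 150 mm long

How it is judged:
By the outcome, as a careful person would: the job done as asked, in the order asked, and still so for the second after the job is handed in, with the robot touching nothing.
It also fails if it takes over 69 s, if anything falls off the work surface, if the arm or the gripper's body presses on something with over 40 N, if the wrist force passes 120 N, or if a joint passes its speed limit or range.

## Working session

There is one attempt and no reset: what is moved stays moved. The work goes in short steps, Python scripts to look and compute and a shell command to move; the robot and the scene stay as the last step left them, time stands still between calls to the robot, and variables do not carry over. Pictures are saved under pics/ and viewed, about 8 in all and at most 12, crops included, and the job is handed in when it is done.

```bash
mkdir -p pics
cat > h.py <<'E'
import numpy as np, cv2
from bench import ctrl
from scipy.spatial.transform import Rotation as R
from scipy.optimize import least_squares
def proj(c,P):
    P=np.atleast_2d(P); T=np.array(c["camera_from_world"]); q=P@T[:3,:3].T+T[:3,3]
    s=q[:,:2]/q[:,2:]; s=s*(1+c["k1"]*(s**2).sum(1,keepdims=True))
    return s*[c["fx"],c["fy"]]+[c["cx"],c["cy"]]
def back(c,px,z):
    T=np.array(c["camera_from_world"]); d=(np.array(px)-[c["cx"],c["cy"]])/[c["fx"],c["fy"]]
    s=d.copy()
    for _ in range(20): s=d/(1+c["k1"]*(s@s))
    r=T[:3,:3].T@np.array([*s,1]); o=-T[:3,:3].T@T[:3,3]
    return o+r*(z-o[2])/r[2]
def fr(x,y,yaw,z,p):
    c,s=np.cos(yaw),np.sin(yaw); p=np.atleast_2d(p)
    return np.c_[x+c*p[:,0]-s*p[:,1],y+s*p[:,0]+c*p[:,1],z+p[:,2]]
E
python3 - <<'E'
from h import *
ims=[]
for n in("top","scene"):
    c=ctrl.capture(n); im=c["frame"].copy()
    print(n,c["fx"],c["k1"],np.linalg.inv(c["camera_from_world"])[:3,3])
    for q,z in(("web",.034),("tail_tab",.034),("nose",.006),("carriage",0),("mouth",.008),("stop",.014),("guide",0),("bolt_grip",.056)):
        for d in ctrl.landmark_of(c,q)[:2]:
            print(q,round(d["p"],2),np.round(d["pixel"],1),np.round(back(c,d["pixel"],z),3))
    cv2.imwrite(f"pics/{n}0.png",cv2.resize(im,(800,600)))
s=ctrl.observe();print(s)
E
```

```text
top 381.4612762302078 -0.023955797626371934 [0.43054714 0.0074065  1.03603109]
web 0.61 [407.4 190.5] [ 0.534 -0.398  0.034]
tail_tab 0.89 [416.7 221.7] [ 0.452 -0.419  0.034]
nose 0.64 [392.7 158. ] [ 0.626 -0.373  0.006]
carriage 0.73 [400.4 190. ] [ 0.539 -0.393  0.   ]
mouth 0.93 [278.4 162.4] [ 0.613 -0.06   0.008]
mouth 0.47 [ 95.8 176.7] [0.573 0.441 0.008]
guide 0.85 [229.1 159.3] [0.623 0.076 0.   ]
guide 0.2 [114.2 142.2] [0.672 0.397 0.   ]
bolt_grip 0.63 [238.9 193.6] [0.523 0.046 0.056]
scene 360.7732744849735 -0.08462950524312444 [ 0.99748562 -0.02180983  0.81597742]
web 0.61 [ 81.8 221.3] [ 0.531 -0.406  0.034]
tail_tab 0.67 [404.4 237.3] [0.685 0.371 0.034]
tail_tab 0.57 [ 76.3 196.6] [ 0.454 -0.43   0.034]
nose 0.93 [ 92.2 257.4] [ 0.619 -0.381  0.006]
carriage 0.72 [ 91.1 229.1] [ 0.537 -0.395  0.   ]
mouth 0.61 [224.1 238.3] [ 0.612 -0.057  0.008]
stop 0.69 [330.5 131.5] [0.316 0.285 0.014]
guide 0.59 [274.9 231.7] [0.609 0.07  0.   ]
bolt_grip 0.55 [260.5 192.2] [0.523 0.046 0.056]
{'time_s': 0.9, 'joints': array([ 7.60885909e+01,  2.42407985e+01,  9.33845813e+01, -1.09968979e-03,
        6.23725922e+01, -1.09006312e+00]), 'dq': array([-0.06918913, -0.01972602, -0.06241072, -0.07632332,  0.01232991,
        0.06377799]), 'tau': array([-2.85458731e-05, -5.44560885e+01, -2.74047160e+01,  6.44366210e-02,
        1.67636317e-02,  2.67512894e-05]), 'position': array([0.13869157, 0.60942082, 0.1916989 ]), 'orientation': array([1.79997991e+02, 1.01272831e-03, 1.67179164e+02]), 'contact_force': array([-0.80071276, -0.05239184, -0.12443951]), 'torque': array([ 0.00322004, -0.0415891 , -0.05652418]), 'width': 0.08812026447970911}
```

View both.

View pics/top0.png

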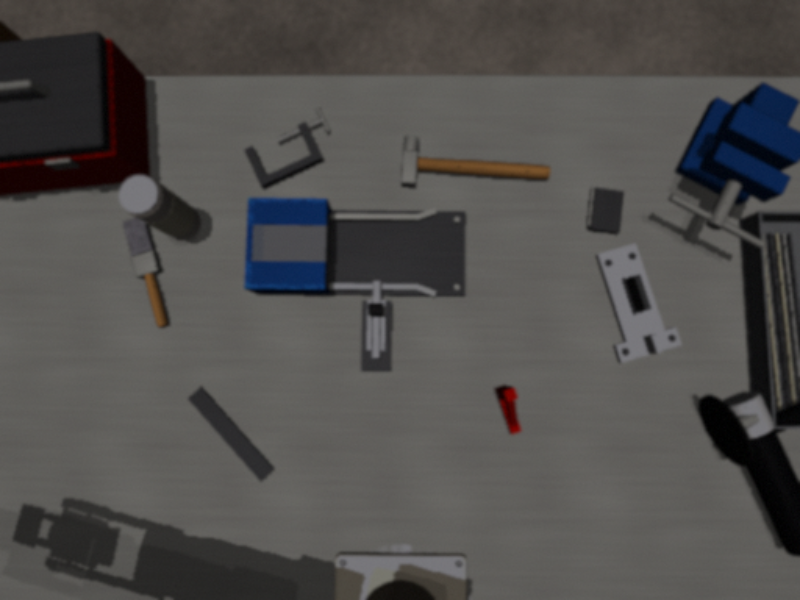

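View pics/scene0.png

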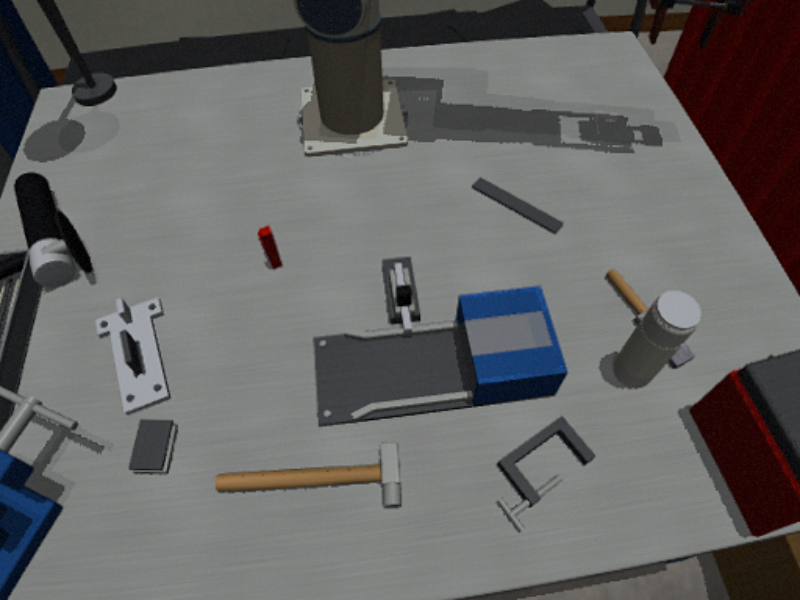

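The top view (800×600) shows the carriage at about (637,300), nose up the image. The guide bed's open-end corners are at (466,211) and (466,296), the hood top spans (247,198)–(328,293), and the bolt grip is at (376,309). The scene view agrees, and no bystander is in the way of the slide.

```bash
cat > fit.py <<'E'
from h import *
def fit(cams,obs,x0):
    # obs: (cam, model pt mm, pixel in 512 scale, weight)
    def f(v): return np.concatenate([w*(proj(cams[n],fr(v[0],v[1],v[2],0,np.array(p)/1e3))[0]-px) for n,p,px,w in obs])
    r=least_squares(f,x0,loss="soft_l1"); 
    return r.x, f(r.x).reshape(-1,2)
E
python3 - <<'E'
from fit import *
cams={n:ctrl.capture(n) for n in("top","scene")}
k=.64
C=[("top",(-185,-75,8),(466,211)),("top",(-185,75,8),(466,296)),("top",(180,-75,86),(249,198)),("top",(50,-75,86),(329,198)),("top",(50,75,86),(328,293)),("top",(180,75,86),(246,290)),
("scene",(-185,75,8),(313,336)),("scene",(-185,-75,8),(320,425)),("scene",(50,75,86),(457,294)),("scene",(180,75,86),(542,287)),("scene",(180,-75,86),(566,367))]
obs=[(n,p,np.array(q)*k,1) for n,p,q in C]
v,r=fit(cams,obs,[.62,.07,1.57]); print("guide",v[:2].round(4),np.degrees(v[2]).round(2)); print(r.round(1).tolist())
g=v
obs=[]
for n in cams:
    for q,p in(("web",(-5,0,34)),("tail_tab",(-83,0,34)),("nose",(90,0,6)),("carriage",(0,0,0))):
        d=[d for d in ctrl.landmark_of(cams[n],q) if back(cams[n],d["pixel"],0)[1]<-.25]
        if d: obs.append((n,p,d[0]["pixel"],.6))
for n,p,q in[("top",(90,35,12),(597,253)),("top",(90,-35,12),(636,244)),("top",(-100,55,12),(619,362)),("top",(-100,-55,12),(681,345)),
("scene",(90,-35,12),(124,408)),("scene",(90,35,12),(170,397)),("scene",(-100,55,12),(161,299)),("scene",(-100,-55,12),(97,322))]: obs.append((n,p,np.array(q)*k,1))
v,r=fit(cams,obs,[.537,-.396,.26]); print("car",v[:2].round(4),np.degrees(v[2]).round(2)); print(r.round(1).tolist())
out=[]
for n,(u0,v0,u1,v1) in(("top",(150,115,310,250)),("top",(370,145,450,240))):
    s=5; im=cv2.resize(cams[n]["frame"],None,fx=s,fy=s,interpolation=cv2.INTER_CUBIC)
    def L(w,P,col):
        q=proj(cams[n],fr(*w,0,np.array(P,float)/1e3)); cv2.polylines(im,[((q+.5)*s).astype(np.int32)],True,col,1)
    L(g,[(-185,-75,8),(-185,75,8),(180,75,8),(180,-75,8)],(0,255,0)); L(g,[(50,-75,86),(50,75,86),(180,75,86),(180,-75,86)],(0,255,255))
    L(g,[(-100,56.5,21),(50,56.5,21)],(255,0,255));L(g,[(-100,-56.5,21),(50,-56.5,21)],(255,0,255))
    L(v,[(90,35,12),(90,-35,12),(-68,-35,12),(-68,-55,12),(-100,-55,12),(-100,55,12),(-68,55,12),(-68,35,12)],(0,255,0))
    L(v,[(-25,5,57),(35,5,57),(35,-5,57),(-25,-5,57)],(0,0,255))
    out.append(im[v0*s:v1*s,u0*s:u1*s])
h=475; out=[cv2.resize(o,(int(o.shape[1]*h/o.shape[0]),h)) for o in out]
o=np.hstack(out); o=cv2.resize(o,(800,int(o.shape[0]*800/o.shape[1]))); cv2.imwrite("pics/fit.png",o)
np.save("g.npy",g);np.save("c.npy",v)
E
```

```text
guide [0.6155 0.0711] 89.8
[[-0.2, 0.0], [0.2, -0.2], [-0.4, 0.4], [-1.0, 0.5], [-1.5, -2.1], [-0.6, -0.4], [-0.8, 0.3], [-2.1, -0.7], [-0.0, -0.2], [-2.2, -2.0], [0.1, 2.2]]
car [ 0.5374 -0.3986] 15.39
[[-1.5, 0.0], [-0.8, 0.5], [1.0, 0.4], [2.0, 1.7], [-0.6, 0.0], [0.7, 1.6], [0.9, 0.3], [-0.3, 1.3], [-0.2, -0.2], [-0.7, -1.1], [-0.0, -0.1], [-0.6, -0.2], [0.1, 2.2], [-1.1, -1.2], [-0.9, -1.8], [-0.2, -2.6]]
```

View pics/fit.png

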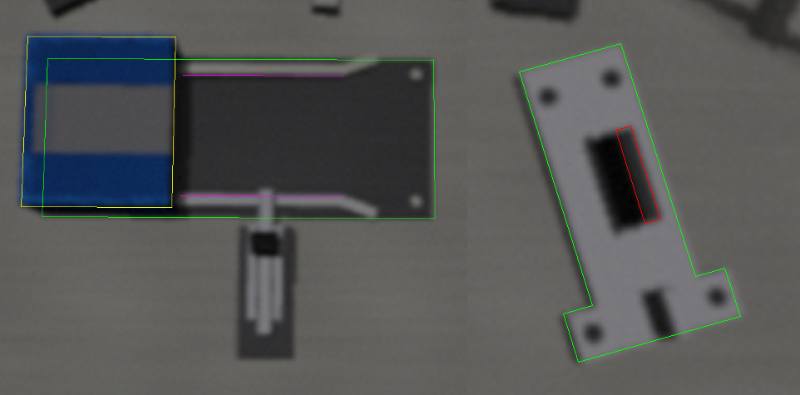

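Run:
```python
from h import *
cams={n:ctrl.capture(n) for n in("top","scene")}
for nm,a,b in(("lampwhite",(750,412),(50,265)),("lampback",(785,540),(32,180)),("fin",(720,430),(75,235)),("vise",(780,160),(30,510))):
    a=np.array(a)*.64;b=np.array(b)*.64
    f=lambda P:np.r_[proj(cams["top"],P)[0]-a,proj(cams["scene"],P)[0]-b]
    r=least_squares(f,[.4,-.4,.1]);print(nm,r.x.round(3),r.fun.round(1))
s=ctrl.observe();p=s["position"];Rt=R.from_euler("xyz",s["orientation"],degrees=True)
for t in([.45,.2,.25],[.533,-.40,.16]): print(t,(Rt.inv().apply(np.array(t)-p)*1e3).round(0))
```

```text
lampwhite [ 0.343 -0.577  0.033] [-1.1  0.3 -1.3 -0.1]
lampback [ 0.147 -0.623  0.055] [ 4.5 -1.   5.7  0.5]
fin [ 0.32  -0.508  0.075] [ 0.9 -0.2  1.   0.1]
vise [ 0.762 -0.598  0.006] [-28.3   7.8 -24.7  -0.2]
[0.45, 0.2, 0.25] [-394. -330.  -58.]
[0.533, -0.4, 0.16] [-609. -897.   32.]
```

```bash
python3 -m inch '{"hand":[0.5,0.5,0.5,0.5,0.5,0.5,0.5,0.5,0.5,0.5,0.5,0.5,0.5,0.5,0.5,0.5,0.5,0.5,0.5,0.5],"offset":[[-40,-33,-58],[-79,-66,-58],[-118,-99,-58],[-158,-132,-58],[-197,-165,-58],[-236,-198,-58],[-276,-231,-58],[-315,-264,-58],[-354,-297,-58],[-394,-330,-58],[-411,-375,-50],[-428,-420,-42],[-445,-465,-34],[-463,-510,-26],[-480,-555,-18],[-497,-600,-10],[-514,-645,-2],[-531,-690,6],[-548,-735,12],[-565,-780,18]],"rotation":[[0,0,0.14],[0,0,0.28],[0,0,0.42],[0,0,0.56],[0,0,0.7],[0,0,0.84],[0,0,0.98],[0,0,1.12],[0,0,1.26],[0,0,1.4],[0,0,1.54],[0,0,1.68],[0,0,1.82],[0,0,1.96],[0,0,2.1],[0,0,2.24],[0,0,2.38],[0,0,2.5],[0,0,2.6],[0,0,2.649]]}'
cat > d.py <<'E'
# delta in current tool axes to world target x y z yaw
import sys
from h import *
t=np.array([float(a) for a in sys.argv[1:5]])
s=ctrl.observe();o=s["orientation"];Rt=R.from_euler("xyz",o,degrees=True)
print(s["time_s"],s["position"].round(4),o.round(2),"F",s["contact_force"].round(1),"w",round(s["width"],4))
print("offset",(Rt.inv().apply(t[:3]-s["position"])*1e3).round(1),"rot",(Rt.inv()*R.from_euler("xyz",[180,0,t[3]],degrees=True)).as_rotvec().round(3))
E
python3 d.py .5326 -.3999 .10 15.39
```

```text
time_s: 3.5
position: [0.5141, -0.262, 0.1756]
orientation: [180.0, -0.0, 15.2]
contact_force: [0.7, 0.9, 0.8]
width: 0.0439
3.5 [ 0.5141 -0.262   0.1756] [ 1.800e+02 -1.000e-02  1.518e+01] F [0.7 0.9 0.8] w 0.0439
offset [-18.3 137.9  75.6] rot [ 0.    -0.    -0.004]
```

```bash
python3 -m inch '{"hand":[0.5,0.5,0.5,0.5],"offset":[[-8,45,30],[-16,90,50],[-18,124,60],[-18,124,60]],"rotation":[[0,0,0],[0,0,0],[0,0,0],[0,0,0]]}'; python3 d.py .5326 -.3999 .021 15.39
python3 - <<'E'
from h import *
v=np.load("c.npy"); o=[]
for n in("top","scene"):
    c=ctrl.capture(n); s=4; im=cv2.resize(c["frame"],None,fx=s,fy=s,interpolation=cv2.INTER_CUBIC)
    for P,col in(([(-25,5,57),(35,5,57),(35,-5,57),(-25,-5,57)],(0,0,255)),([(-98,5,46),(-68,5,46),(-68,-5,46),(-98,-5,46)],(0,0,255)),([(90,35,12),(90,-35,12),(-68,-35,12),(-68,-55,12),(-100,-55,12),(-100,55,12),(-68,55,12),(-68,35,12)],(0,255,0))):
        cv2.polylines(im,[((proj(c,fr(*v,0,np.array(P,float)/1e3))+.5)*s).astype(np.int32)],True,col,1)
    u,w=((410,190),(85,225))[n=="scene"]; o.append(im[(w-60)*s:(w+60)*s,(u-50)*s:(u+50)*s])
cv2.imwrite("pics/hover.png",np.hstack(o))
E
```

```text
time_s: 3.9
position: [0.5292, -0.388, 0.1136]
orientation: [-180.0, 0.1, 15.2]
contact_force: [0.4, 0.5, -0.1]
width: 0.044
3.9 [ 0.5292 -0.388   0.1136] [-1.7999e+02  5.0000e-02  1.5190e+01] F [ 0.4  0.5 -0.1] w 0.044
offset [ 0.2 12.3 92.6] rot [-0.     0.001 -0.003]
```

View pics/hover.png

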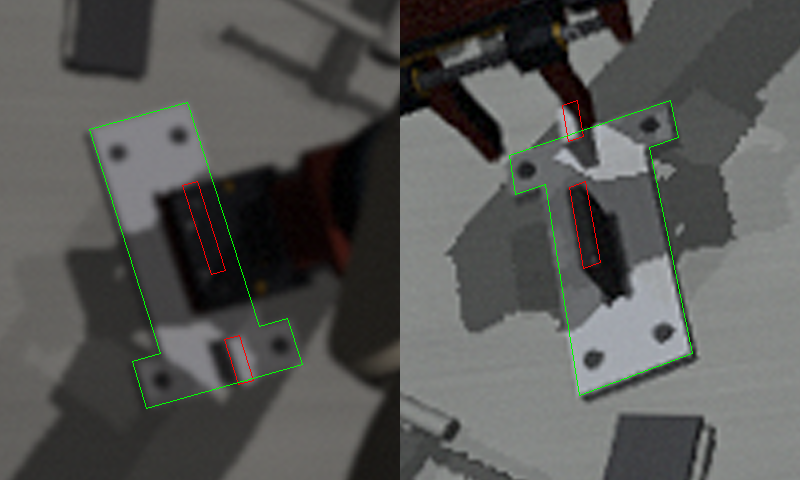

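The plate outline matches in both views, and the web's top sits where the model puts it (about x 585, y 225 in the right-hand crop). I'll descend over the web.

```bash
python3 -m inch '{"hand":[0.5,0.5,0.5,0.5],"offset":[[0,10,15],[0,10,30],[0,10,40],[0,10,40]],"rotation":[[0,0,0],[0,0,0],[0,0,0],[0,0,0]]}'; python3 d.py .5326 -.3999 .021 15.39
```

```text
time_s: 4.4
position: [0.5312, -0.3921, 0.0736]
orientation: [-179.8, 0.1, 15.5]
contact_force: [0.0, 1.1, 0.1]
width: 0.0442
4.4 [ 0.5312 -0.3921  0.0736] [-1.7982e+02  1.4000e-01  1.5450e+01] F [0.  1.1 0.1] w 0.0442
offset [-0.6  8.1 52.5] rot [-0.003  0.002  0.001]
```

```bash
python3 -m inch '{"hand":[0.5,0.5,0.5],"offset":[[0,0,0],[0,0,0],[0,0,0]],"rotation":[[0,0,0],[0,0,0],[0,0,0]]}'; python3 d.py .5326 -.3999 .021 15.39
```

```text
time_s: 4.7
position: [0.5328, -0.3939, 0.0765]
orientation: [179.9, -0.0, 15.4]
contact_force: [0.1, 0.1, 0.2]
width: 0.0439
4.7 [ 0.5328 -0.3939  0.0765] [ 1.7995e+02 -4.0000e-02  1.5410e+01] F [0.1 0.1 0.2] w 0.0439
offset [-1.8  5.6 55.5] rot [ 0.001 -0.001  0.   ]
```

```bash
python3 -m inch '{"hand":[0.5,0.5,0.5,0.5,0.5,0.5,0.5],"offset":[[-1,6,0],[-1,6,12],[-1,6,24],[-1,6,36],[-1,6,48],[-1,6,55],[-1,6,55]],"rotation":[[0,0,0],[0,0,0],[0,0,0],[0,0,0],[0,0,0],[0,0,0],[0,0,0]]}'; python3 d.py .5326 -.3999 .021 15.39
```

```text
time_s: 5.4
position: [0.5321, -0.3991, 0.019]
orientation: [-179.9, 0.1, 15.4]
contact_force: [0.1, 0.8, -0.3]
width: 0.0439
5.4 [ 0.5321 -0.3991  0.019 ] [-1.7987e+02  9.0000e-02  1.5400e+01] F [ 0.1  0.8 -0.3] w 0.0439
offset [ 0.2  0.9 -2. ] rot [-0.002  0.002  0.   ]
```

```bash
python3 -m inch '{"hand":[0,0,0,0,0,0,0,0],"offset":[[0,0,0],[0,0,0],[0,0,0],[0,0,0],[0,0,0],[0,0,0],[0,0,0],[0,0,0]],"rotation":[[0,0,0],[0,0,0],[0,0,0],[0,0,0],[0,0,0],[0,0,0],[0,0,0],[0,0,0]]}' 45; python3 d.py .5326 -.3999 .021 15.39
```

```text
time_s: 6.2
position: [0.5335, -0.4004, 0.0214]
orientation: [179.9, -0.0, 15.4]
contact_force: [0.4, -2.3, 2.7]
width: 0.0095
6.2 [ 0.5335 -0.4004  0.0214] [ 1.7993e+02 -4.0000e-02  1.5410e+01] F [ 0.4 -2.3  2.7] w 0.0095
offset [-0.7 -0.7  0.4] rot [ 0.001 -0.001  0.   ]
```

```bash
python3 -m inch '{"hand":[0,0,0,0,0,0,0],"offset":[[0,0,-10],[0,0,-30],[0,0,-60],[0,0,-95],[0,0,-125],[0,0,-140],[0,0,-140]],"rotation":[[0,0,0],[0,0,0],[0,0,0],[0,0,0],[0,0,0],[0,0,0],[0,0,0]]}'; python3 d.py .6153 .0041 .16 89.8
```

```text
time_s: 6.9
position: [0.5336, -0.4001, 0.1624]
orientation: [179.9, -0.1, 15.4]
contact_force: [-0.5, -0.1, -8.2]
width: 0.0091
6.9 [ 0.5336 -0.4001  0.1624] [ 1.799e+02 -9.000e-02  1.540e+01] F [-0.5 -0.1 -8.2] w 0.0091
offset [ 186.1 -367.9    2.1] rot [ 0.002 -0.    -1.299]
```

```bash
python3 -m inch '{"hand":[0,0,0,0,0,0,0,0,0,0,0,0,0,0,0,0],"offset":[[7,-14,0],[21,-42,0],[36,-70,0],[50,-98,0],[64,-126,0],[78,-154,0],[92,-182,0],[107,-210,0],[121,-238,0],[135,-266,0],[149,-294,0],[163,-322,0],[175,-346,0],[183,-362,0],[186,-368,0],[186,-368,0]],"rotation":[[0,0,-0.04],[0,0,-0.13],[0,0,-0.23],[0,0,-0.33],[0,0,-0.43],[0,0,-0.53],[0,0,-0.63],[0,0,-0.73],[0,0,-0.83],[0,0,-0.93],[0,0,-1.03],[0,0,-1.13],[0,0,-1.21],[0,0,-1.27],[0,0,-1.299],[0,0,-1.299]]}'; python3 -m inch '{"hand":[0,0,0],"offset":[[0,0,20],[0,0,40],[0,0,40]],"rotation":[[0,0,0],[0,0,0],[0,0,0]]}'; python3 d.py .6153 .0041 .12 89.8
cat > ov.py <<'E'
# overlay; fit of the carriage under a given height
import sys
from h import *
g=np.load("g.npy"); x,y,yaw,z=[float(a) for a in sys.argv[1:5]]; name=sys.argv[5]
w=(x,y,np.radians(yaw),z); o=[]
for n in("top","scene"):
    c=ctrl.capture(n); s=4; im=cv2.resize(c["frame"],None,fx=s,fy=s,interpolation=cv2.INTER_CUBIC)
    def L(w,P,col): cv2.polylines(im,[((proj(c,fr(*w,np.array(P,float)/1e3))+.5)*s).astype(np.int32)],True,col,1)
    L(w,[(90,35,12),(90,-35,12),(-68,-35,12),(-68,-55,12),(-100,-55,12),(-100,55,12),(-68,55,12),(-68,35,12)],(0,255,0))
    L(w,[(-98,5,46),(-68,5,46),(-68,-5,46),(-98,-5,46)],(0,0,255))
    gg=(*g,0)
    L(gg,[(-185,-75,8),(-185,75,8),(180,75,8),(180,-75,8)],(255,255,0))
    for e in(1,-1): L(gg,[(-132,e*68,21),(-100,e*56.5,21),(50,e*56.5,21),(-100,e*56.5,21)],(255,0,255))
    u,v=proj(c,fr(*gg,np.array([[-60,0,30.]])/1e3))[0].astype(int)
    u=max(u,50);o.append(im[(v-65)*s:(v+75)*s,max(u-50,0)*s:(u+50)*s])
cv2.imwrite(f"pics/{name}.png",np.hstack(o))
E
python3 ov.py .6153 .0091 89.8 .0985 over
```

```text
time_s: 8.5
position: [0.6132, 0.0054, 0.1591]
orientation: [-179.8, -0.0, 89.9]
contact_force: [-0.3, -0.1, -8.2]
width: 0.0091
time_s: 8.8
position: [0.6114, 0.0034, 0.1175]
orientation: [-179.6, 0.0, 89.7]
contact_force: [-2.0, -0.2, -8.0]
width: 0.0093
8.8 [0.6114 0.0034 0.1175] [-1.7959e+02  1.0000e-02  8.9730e+01] F [-2.  -0.2 -8. ] w 0.0093
offset [ 0.8  3.9 -2.6] rot [-0.007  0.    -0.001]
```

View pics/over.png

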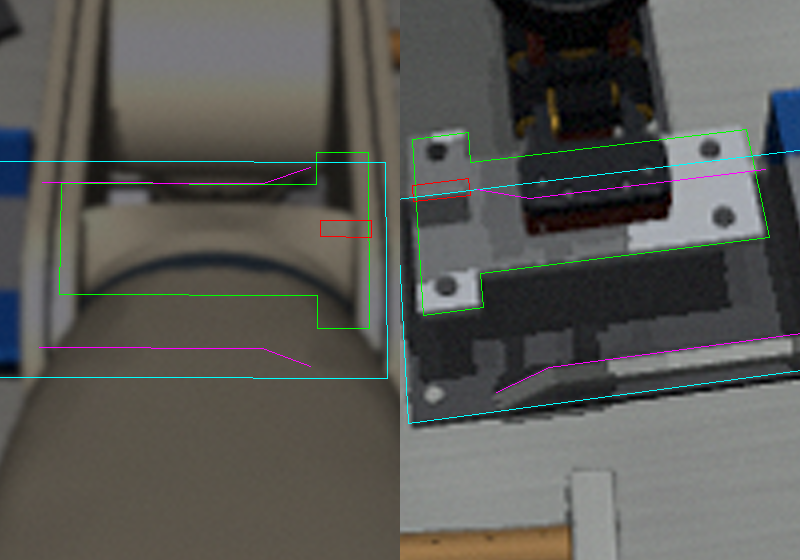

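The scene half matches: the carriage is square in the hand above the mouth, with its crosshead at x 415–485. The arm blocks the top camera. I'll let it settle, then lower.

```bash
python3 -m inch '{"hand":[0,0,0,0,0],"offset":[[0,0,0],[0,0,0],[0,0,0],[0,0,0],[0,0,0]],"rotation":[[0,0,0],[0,0,0],[0,0,0],[0,0,0],[0,0,0]]}'; python3 d.py .6155 .0041 .0294 89.8
```

```text
time_s: 9.4
position: [0.6148, 0.0044, 0.1211]
orientation: [180.0, 0.0, 89.8]
contact_force: [0.1, 0.4, -8.0]
width: 0.0092
9.4 [0.6148 0.0044 0.1211] [179.97   0.    89.83] F [ 0.1  0.4 -8. ] w 0.0092
offset [-0.2  0.7 91.7] rot [0.001 0.    0.001]
```

```bash
python3 -m inch '{"hand":[0,0,0,0,0,0,0,0,0,0],"offset":[[0,1,15],[0,1,30],[0,1,45],[0,1,60],[0,1,72],[0,1,80],[0,1,85],[0,1,88],[0,1,88],[0,1,88]],"rotation":[[0,0,0],[0,0,0],[0,0,0],[0,0,0],[0,0,0],[0,0,0],[0,0,0],[0,0,0],[0,0,0],[0,0,0]]}'; python3 d.py .6155 .0041 .0294 89.8
```

```text
time_s: 10.4
position: [0.6161, 0.0043, 0.0333]
orientation: [179.9, 0.0, 89.8]
contact_force: [0.4, 0.1, -7.9]
width: 0.0092
10.4 [0.6161 0.0043 0.0333] [179.95   0.    89.83] F [ 0.4  0.1 -7.9] w 0.0092
offset [-0.2 -0.6  3.9] rot [0.001 0.    0.001]
```

```bash
python3 -m inch '{"hand":[0,0,0,0,0],"offset":[[0,-0.5,2],[0,-0.5,3],[0,-0.5,4],[0,-0.5,4],[0,-0.5,4]],"rotation":[[0,0,0],[0,0,0],[0,0,0],[0,0,0],[0,0,0]]}'; python3 d.py .6155 .0441 .0294 89.8
```

```text
time_s: 10.9
position: [0.6152, 0.0044, 0.0294]
orientation: [180.0, 0.0, 89.8]
contact_force: [-2.3, -0.0, -0.6]
width: 0.0093
10.9 [0.6152 0.0044 0.0294] [179.98   0.    89.83] F [-2.3 -0.  -0.6] w 0.0093
offset [39.7  0.1 -0. ] rot [0.    0.    0.001]
```

```bash
python3 -m inch '{"hand":[0,0,0,0,0,0,0,0,0,0],"offset":[[5,0,0],[10,0,0],[15,0,0],[20,0,0],[25,0,0],[30,0,0],[35,0,0],[40,0,0],[40,0,0],[40,0,0]],"rotation":[[0,0,0],[0,0,0],[0,0,0],[0,0,0],[0,0,0],[0,0,0],[0,0,0],[0,0,0],[0,0,0],[0,0,0]]}'; python3 d.py .6155 .0641 .0294 89.8
```

```text
time_s: 11.9
position: [0.6159, 0.0453, 0.0293]
orientation: [179.9, -0.1, 89.8]
contact_force: [-0.1, 3.0, 4.0]
width: 0.009
11.9 [0.6159 0.0453 0.0293] [ 1.7993e+02 -6.0000e-02  8.9830e+01] F [-0.1  3.   4. ] w 0.009
offset [18.8 -0.4 -0. ] rot [ 0.001 -0.001  0.001]
```

```bash
python3 -m inch '{"hand":[0,0,0,0,0,0,0,0],"offset":[[4,0,0],[8,0,0],[12,0,0],[16,0,0],[20,0,0],[25,0,0],[25,0,0],[25,0,0]],"rotation":[[0,0,0],[0,0,0],[0,0,0],[0,0,0],[0,0,0],[0,0,0],[0,0,0],[0,0,0]]}'; python3 d.py .6155 .0641 .0294 89.8
```

```text
time_s: 12.7
position: [0.6158, 0.0692, 0.0293]
orientation: [179.9, 0.0, 89.8]
contact_force: [-0.5, -3.6, 6.1]
width: 0.0094
12.7 [0.6158 0.0692 0.0293] [1.7995e+02 1.0000e-02 8.9830e+01] F [-0.5 -3.6  6.1] w 0.0094
offset [-5.1 -0.3 -0.1] rot [0.001 0.    0.001]
```

```bash
python3 -m inch '{"hand":[0.35,0.35,0.35,0.35,0.35,0.35,0.35,0.35,0.35,0.35,0.35,0.35,0.35,0.35,0.35],"offset":[[0,0,0],[0,0,0],[0,0,0],[0,0,0],[0,0,-15],[0,0,-35],[0,0,-52],[-10,0,-58],[-30,0,-58],[-50,0,-58],[-65,0,-58],[-78,0,-58],[-78,0,-58],[-78,0,-58],[-78,0,-58]],"rotation":[[0,0,0],[0,0,0],[0,0,0],[0,0,0],[0,0,0],[0,0,0],[0,0,0],[0,0,0],[0,0,0],[0,0,0],[0,0,0],[0,0,0],[0,0,0],[0,0,0],[0,0,0]]}'; python3 d.py .6158 -.0088 .0294 89.8
python3 ov.py .6156 .0742 89.8 .008 rail
```

```text
time_s: 14.2
position: [0.6151, -0.0082, 0.0868]
orientation: [-180.0, -0.0, 89.8]
contact_force: [0.2, -0.1, -0.4]
width: 0.0307
14.2 [ 0.6151 -0.0082  0.0868] [-1.7999e+02 -1.0000e-02  8.9850e+01] F [ 0.2 -0.1 -0.4] w 0.0307
offset [-0.6  0.7 57.4] rot [-0.    -0.     0.001]
```

View pics/rail.png

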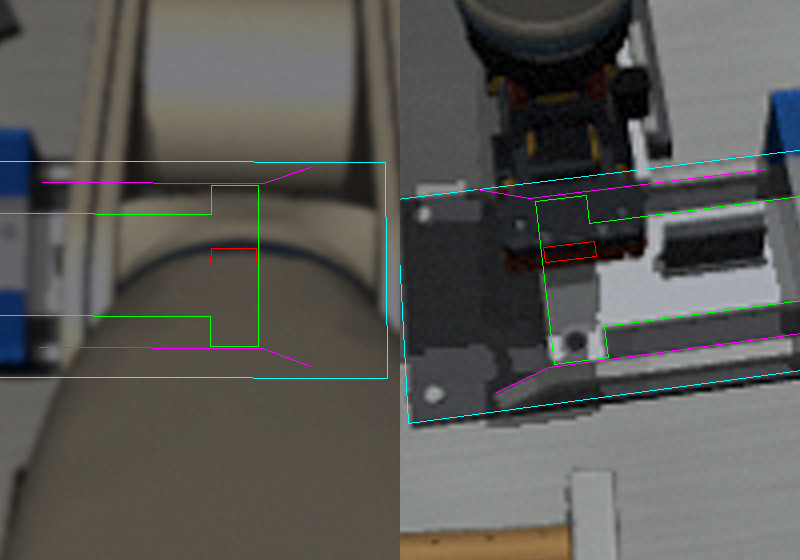

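The carriage lies square between the rails with its crosshead at x 535–605 in the right half, on the overlay. Next: down on the tail tab, grip, and push most of the way.

```bash
python3 -m inch '{"hand":[0.35,0.35,0.35,0.35,0.35,0,0,0,0,0,0],"offset":[[0,0,15],[0,0,30],[0,0,45],[0,0,54],[0,0,54],[0,0,54],[0,0,54],[0,0,54],[0,0,54],[0,0,54],[0,0,54]],"rotation":[[0,0,0],[0,0,0],[0,0,0],[0,0,0],[0,0,0],[0,0,0],[0,0,0],[0,0,0],[0,0,0],[0,0,0],[0,0,0]]}' 30; python3 d.py .6158 .0681 .033 89.8
```

```text
time_s: 15.4
position: [0.6152, -0.0087, 0.0331]
orientation: [180.0, 0.0, 89.8]
contact_force: [-0.3, -0.4, 0.9]
width: 0.0007
15.4 [ 0.6152 -0.0087  0.0331] [179.98   0.    89.83] F [-0.3 -0.4  0.9] w 0.0007
offset [76.8  0.4  0.1] rot [0. 0. 0.]
```

Run:
```python
from h import *
c=ctrl.capture("scene"); im=c["frame"][150:290,185:345]
cv2.imwrite("pics/miss.png",cv2.resize(im,(640,560),interpolation=cv2.INTER_CUBIC))
for q in("tail_tab","web","nose","carriage"):
    for d in ctrl.landmark_of(c,q)[:1]: print(q,round(d["p"],2),np.round(d["pixel"]),back(c,d["pixel"],{"tail_tab":.042,"web":.042,"nose":.014,"carriage":.008}[q]).round(3))
```

```text
tail_tab 0.94 [245. 231.] [ 0.617 -0.004  0.042]
web 0.76 [276. 227.] [0.617 0.07  0.042]
nose 0.85 [315. 230.] [0.624 0.167 0.014]
carriage 0.31 [412. 201.] [0.579 0.441 0.008]
```

View pics/miss.png

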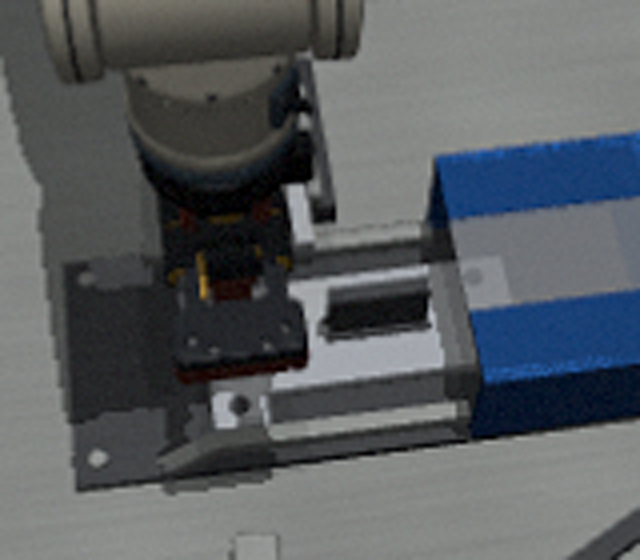

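```bash
python3 -m inch '{"hand":[0,0,0],"offset":[[0,0,0],[0,0,0],[0,0,0]],"rotation":[[0,0,0],[0,0,0],[0,0,0]]}'
python3 - <<'E'
from h import *
c=ctrl.capture("scene")
d=ctrl.outline_of(c,"tail_tab"); 
for e in d[:2]: print(round(e["p"],2),np.round(e["rect"]),e["pixels"].sum())
for e in ctrl.find_in(c,"tail_tab")[:2]: print(round(e["p"],2),np.round(e["rect"]))
E
```

```text
time_s: 15.95
position: [0.6151, -0.0086, 0.0328]
orientation: [-180.0, -0.0, 89.8]
contact_force: [-0.3, -0.6, -0.1]
width: 0.0001
0.97 [270. 236.  70.  46.] 1441
0.87 [273. 236.  70.  48.]
```

```bash
python3 -m inch '{"hand":[0.35,0.35,0.35,0.35,0.35,0.35,0.35,0.35,0.35,0.35,0.35],"offset":[[0,0,0],[0,0,0],[0,0,-15],[0,0,-30],[0,0,-50],[-20,0,-60],[-50,0,-60],[-80,0,-60],[-100,0,-60],[-110,0,-60],[-110,0,-60]],"rotation":[[0,0,0],[0,0,0],[0,0,0],[0,0,0],[0,0,0],[0,0,0],[0,0,0],[0,0,0],[0,0,0],[0,0,0],[0,0,0]]}'; python3 ov.py .6156 .0742 89.8 .008 tab
```

```text
time_s: 17.2
position: [0.6152, -0.1197, 0.094]
orientation: [179.9, 0.0, 89.7]
contact_force: [-0.5, 0.5, -0.6]
width: 0.0307
```

View pics/tab.png

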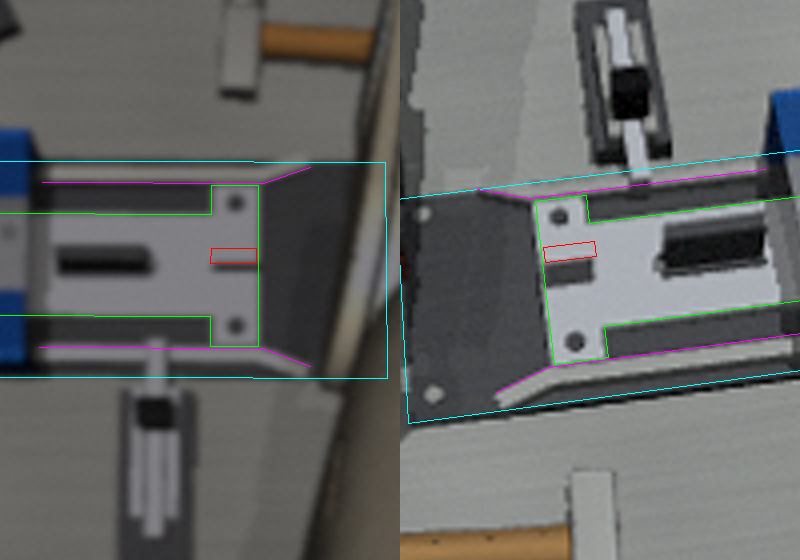

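The tab is exactly where expected, at (570,250) in the right half, and the carriage hasn't moved. So I gripped too near the tab's top. I'll repeat about 9 mm lower.

```bash
python3 -m inch '{"hand":[0.35,0.35,0.35,0.35,0.35,0.35,0.35,0.35,0.35,0.35,0.35,0.35],"offset":[[20,0,0],[50,0,0],[80,0,0],[100,0,0],[110,0,0],[110,0,0],[110,0,15],[110,0,30],[110,0,45],[110,0,60],[110,0,69],[110,0,69]],"rotation":[[0,0,0],[0,0,0],[0,0,0],[0,0,0],[0,0,0],[0,0,0],[0,0,0],[0,0,0],[0,0,0],[0,0,0],[0,0,0],[0,0,0]]}'; python3 -m inch '{"hand":[0.2,0.1,0,0,0,0,0],"offset":[[0,0,0],[0,0,0],[0,0,0],[0,0,0],[0,0,0],[0,0,0],[0,0,0]],"rotation":[[0,0,0],[0,0,0],[0,0,0],[0,0,0],[0,0,0],[0,0,0],[0,0,0]]}' 30; python3 d.py .6158 .0681 .033 89.8
```

```text
time_s: 18.5
position: [0.6137, -0.0089, 0.0217]
orientation: [-179.8, -0.0, 89.8]
contact_force: [-1.3, -0.4, 0.8]
width: 0.0311
time_s: 19.2
position: [0.6151, -0.0086, 0.024]
orientation: [180.0, -0.0, 89.8]
contact_force: [0.8, 0.5, 0.6]
width: 0.0008
19.2 [ 0.6151 -0.0086  0.024 ] [179.99  -0.    89.83] F [0.8 0.5 0.6] w 0.0008
offset [76.7  0.4 -9. ] rot [ 0.    -0.     0.001]
```

The width still reads about 0. I'll nudge 8 mm along the guide to see whether the tab is really held.

```bash
python3 -m inch '{"hand":[0,0,0,0,0],"offset":[[2,0,0],[4,0,0],[6,0,0],[8,0,0],[8,0,0]],"rotation":[[0,0,0],[0,0,0],[0,0,0],[0,0,0],[0,0,0]]}'
python3 - <<'E'
from h import *
c=ctrl.capture("scene")
for q in("tail_tab","web"):
    for d in ctrl.landmark_of(c,q)[:1]: print(q,round(d["p"],2),np.round(d["pixel"],1),back(c,d["pixel"],.042).round(3))
s=4;im=cv2.resize(c["frame"],None,fx=s,fy=s,interpolation=cv2.INTER_CUBIC)
for dy,col in((0,(0,255,0)),(.008,(0,0,255))):
    P=np.array([(90,35,12),(90,-35,12),(-68,-35,12),(-68,-55,12),(-100,-55,12),(-100,55,12),(-68,55,12),(-68,35,12)],float)/1e3
    cv2.polylines(im,[((proj(c,fr(.6156,.0742+dy,np.radians(89.8),.008,P))+.5)*s).astype(np.int32)],True,col,1)
cv2.imwrite("pics/nudge.png",im[180*s:290*s,190*s:330*s])
E
```

```text
time_s: 19.7
position: [0.6151, -0.0003, 0.0238]
orientation: [-180.0, -0.0, 89.8]
contact_force: [-0.3, 0.2, -0.6]
width: 0.0007
tail_tab 0.75 [241.7 229.6] [ 0.612 -0.012  0.042]
web 0.98 [275.2 229.1] [0.622 0.067 0.042]
```

View pics/nudge.png

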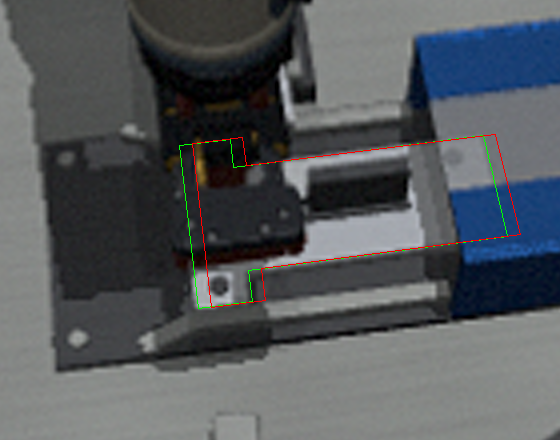

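The carriage still sits on the green (unmoved) outline, and there was no force, so the tab can't be gripped this way. Plan B is to push with closed fingers on the rear face of the crosshead, on the centre line and low down.

```bash
python3 -m inch '{"hand":[0.35,0.35,0.35,0.35,0.35,0.2,0,0,0,0,0,0,0,0,0,0],"offset":[[0,0,0],[0,0,0],[0,0,-15],[0,0,-30],[0,0,-45],[-20,0,-50],[-40,0,-50],[-51,0,-50],[-51,0,-50],[-51,0,-35],[-51,0,-20],[-51,0,-5],[-51,0,3],[-51,0,9],[-51,0,9],[-51,0,9]],"rotation":[[0,0,0],[0,0,0],[0,0,0],[0,0,0],[0,0,0],[0,0,0],[0,0,0],[0,0,0],[0,0,0],[0,0,0],[0,0,0],[0,0,0],[0,0,0],[0,0,0],[0,0,0],[0,0,0]]}'; python3 d.py .6153 -.0358 .015 89.8
```

```text
time_s: 21.45
position: [0.6151, -0.0516, 0.0148]
orientation: [180.0, 0.0, 89.8]
contact_force: [0.1, 0.3, 0.6]
width: 0.0001
21.45 [ 0.6151 -0.0516  0.0148] [180.     0.    89.83] F [0.1 0.3 0.6] w 0.0001
offset [15.8  0.1 -0.2] rot [0.    0.    0.001]
```

Push slowly up to and past the expected contact, watching force.

```bash
python3 -m inch '{"hand":[0,0,0,0,0,0,0,0,0,0],"offset":[[4,0,0],[8,0,0],[11,0,0],[14,0,0],[17,0,0],[20,0,0],[23,0,0],[26,0,0],[29,0,0],[32,0,0]],"rotation":[[0,0,0],[0,0,0],[0,0,0],[0,0,0],[0,0,0],[0,0,0],[0,0,0],[0,0,0],[0,0,0],[0,0,0]]}'
python3 - <<'E'
from h import *
for n in("scene",):
    c=ctrl.capture(n)
    for q,z in(("tail_tab",.042),("web",.042),("nose",.014)):
        for d in ctrl.landmark_of(c,q)[:1]: print(q,round(d["p"],2),np.round(d["pixel"],1),back(c,d["pixel"],z).round(3))
E
```

```text
time_s: 22.45
position: [0.6154, -0.02, 0.0151]
orientation: [180.0, 0.0, 89.8]
contact_force: [0.8, -5.1, 3.4]
width: 0.0003
tail_tab 0.73 [248.5 229.4] [0.614 0.004 0.042]
web 0.71 [284.5 228.9] [0.625 0.089 0.042]
```

```bash
python3 -m inch '{"hand":[0,0,0,0,0,0,0,0,0,0,0,0,0],"offset":[[4,0,0],[8,0,0],[12,0,0],[16,0,0],[20,0,0],[24,0,0],[28,0,0],[32,0,0],[36,0,0],[40,0,0],[44,0,0],[47,0,0],[50,0,0]],"rotation":[[0,0,0],[0,0,0],[0,0,0],[0,0,0],[0,0,0],[0,0,0],[0,0,0],[0,0,0],[0,0,0],[0,0,0],[0,0,0],[0,0,0],[0,0,0]]}'; python3 -m inch '{"hand":[0,0,0,0,0],"offset":[[1,0,0],[2,0,0],[3,0,0],[4,0,0],[5,0,0]],"rotation":[[0,0,0],[0,0,0],[0,0,0],[0,0,0],[0,0,0]]}'
```

```text
time_s: 23.95
position: [0.6153, 0.0299, 0.015]
orientation: [180.0, 0.0, 89.8]
contact_force: [0.4, -5.5, 3.9]
width: 0.0003
time_s: 24.45
position: [0.6152, 0.0348, 0.015]
orientation: [180.0, 0.0, 89.8]
contact_force: [-0.1, -5.6, 3.4]
width: 0.0002
```

```bash
python3 -m inch '{"hand":[0,0,0,0,0],"offset":[[1,0,0],[2,0,0],[3,0,0],[4,0,0],[4,0,0]],"rotation":[[0,0,0],[0,0,0],[0,0,0],[0,0,0],[0,0,0]]}'
python3 - <<'E'
from h import *
c=ctrl.capture("scene")
for q,z in(("tail_tab",.042),("web",.042)):
    for d in ctrl.landmark_of(c,q)[:1]: print(q,round(d["p"],2),np.round(d["pixel"],1),back(c,d["pixel"],z).round(3))
E
```

```text
time_s: 24.95
position: [0.6153, 0.0389, 0.015]
orientation: [-180.0, 0.0, 89.8]
contact_force: [-0.3, -4.5, 2.4]
width: 0.0005
tail_tab 0.92 [273.8 224. ] [0.608 0.066 0.042]
web 0.85 [307.3 223.2] [0.618 0.146 0.042]
```

Expected home at about y 0.041; creep on with small steps until the force rises.

```bash
python3 -m inch '{"hand":[0,0,0,0,0],"offset":[[0.6,0,0],[1.2,0,0],[1.8,0,0],[2.4,0,0],[2.4,0,0]],"rotation":[[0,0,0],[0,0,0],[0,0,0],[0,0,0],[0,0,0]]}';python3 -m inch '{"hand":[0,0,0,0],"offset":[[0.5,0,0],[1,0,0],[1.5,0,0],[1.5,0,0]],"rotation":[[0,0,0],[0,0,0],[0,0,0],[0,0,0]]}'
```

```text
time_s: 25.6
position: [0.6153, 0.0413, 0.015]
orientation: [180.0, 0.0, 89.8]
contact_force: [-0.2, -5.8, 3.4]
width: 0.0006
time_s: 26.0
position: [0.6153, 0.0428, 0.015]
orientation: [180.0, 0.0, 89.8]
contact_force: [-0.2, -4.8, 3.7]
width: 0.0007
```

```bash
python3 -m inch '{"hand":[0,0,0,0],"offset":[[0.5,0,0],[1,0,0],[1.5,0,0],[1.5,0,0]],"rotation":[[0,0,0],[0,0,0],[0,0,0],[0,0,0]]}';python3 -m inch '{"hand":[0,0,0,0],"offset":[[0.5,0,0],[1,0,0],[1.5,0,0],[1.5,0,0]],"rotation":[[0,0,0],[0,0,0],[0,0,0],[0,0,0]]}'
```

```text
time_s: 26.4
position: [0.6153, 0.0438, 0.015]
orientation: [-180.0, 0.1, 89.8]
contact_force: [0.1, -8.8, 3.8]
width: 0.0005
time_s: 26.8
position: [0.6152, 0.0439, 0.015]
orientation: [-180.0, 0.2, 89.9]
contact_force: [-0.2, -15.1, 3.0]
width: 0.0006
```

Position has stopped at y = 0.0439 and the force has risen to 15 N, so it should be at the stop. I'll press slightly more, back off, raise clear and look.

```bash
python3 -m inch '{"hand":[0,0,0],"offset":[[1,0,0],[1.5,0,0],[1.5,0,0]],"rotation":[[0,0,0],[0,0,0],[0,0,0]]}'; python3 -m inch '{"hand":[0,0,0,0,0,0,0,0,0,0],"offset":[[-5,0,0],[-15,0,0],[-30,0,0],[-50,0,-10],[-80,0,-50],[-110,0,-90],[-140,0,-110],[-170,0,-110],[-170,0,-110],[-170,0,-110]],"rotation":[[0,0,0],[0,0,0],[0,0,0],[0,0,0],[0,0,0],[0,0,0],[0,0,0],[0,0,0],[0,0,0],[0,0,0]]}'; python3 ov.py .6156 .1511 89.8 .008 home
python3 - <<'E'
from h import *
g=np.load("g.npy")
for n in("top","scene"):
    c=ctrl.capture(n)
    for q,z in(("tail_tab",.042),("web",.042),("bolt_grip",.056)):
        for d in ctrl.landmark_of(c,q)[:1]:
            P=back(c,d["pixel"],z); D=P[:2]-g[:2]; a=g[2]; print(n,q,round(d["p"],2),P.round(4),"guide",(D@[np.cos(a),np.sin(a)]).round(4),(D@[-np.sin(a),np.cos(a)]).round(4))
E
```

```text
time_s: 27.1
position: [0.615, 0.0441, 0.015]
orientation: [-180.0, 0.2, 89.9]
contact_force: [-0.1, -22.1, 5.2]
width: 0.0003
time_s: 28.1
position: [0.6142, -0.1228, 0.1245]
orientation: [-180.0, -0.0, 89.7]
contact_force: [0.9, -1.3, 0.1]
width: 0.0006
top tail_tab 0.61 [0.6144 0.0733 0.042 ] guide 0.0022 0.001
top web 0.61 [0.5699 0.4236 0.042 ] guide 0.3524 0.0468
top bolt_grip 0.55 [0.5104 0.0443 0.056 ] guide -0.0271 0.105
scene tail_tab 0.78 [0.6125 0.0687 0.042 ] guide -0.0024 0.003
scene web 0.67 [0.6141 0.153  0.042 ] guide 0.0819 0.0016
scene bolt_grip 0.63 [0.5176 0.0466 0.056 ] guide -0.0249 0.0978
```

View pics/home.png

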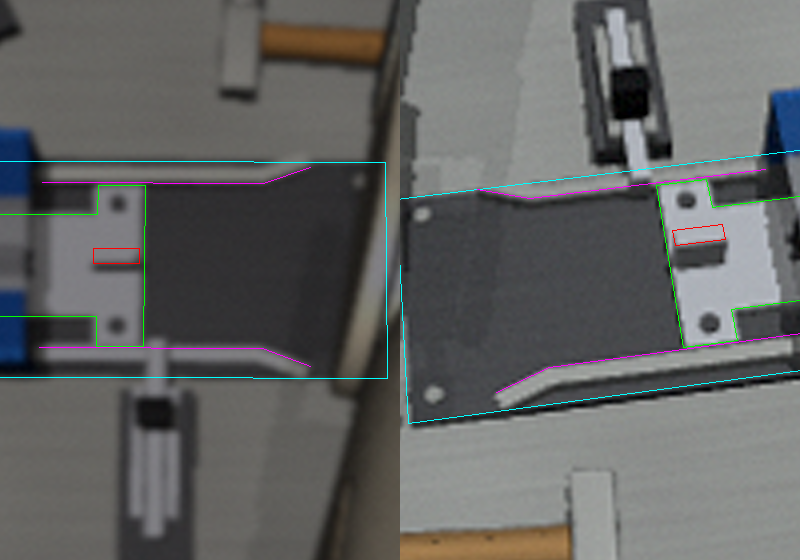

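The carriage is home: its tail is at (670,265) on the predicted home outline, square between the rails, and the tab is on the centre line. The bolt grip is at (630,92), with the bolt still open. Now I'll go behind the grip with closed fingers and push it along world +x.

```bash
python3 -m inch '{"hand":[0,0,0,0,0,0,0,0,0,0,0,0,0,0,0,0],"offset":[[10,-10,0],[35,-32,0],[65,-60,0],[95,-87,0],[125,-115,0],[150,-138,0],[164,-150,0],[164,-150,0],[164,-150,0],[164,-150,15],[164,-150,30],[164,-150,45],[164,-150,60],[164,-150,75],[164,-150,75],[164,-150,75]],"rotation":[[0,0,0],[0,0,0],[0,0,0],[0,0,0],[0,0,0],[0,0,0],[0,0,0],[0,0,0],[0,0,0],[0,0,0],[0,0,0],[0,0,0],[0,0,0],[0,0,0],[0,0,0],[0,0,0]]}'; python3 d.py .487 .042 .05 89.8
```

```text
time_s: 30.2
position: [0.4657, 0.0416, 0.0498]
orientation: [-180.0, 0.0, 89.8]
contact_force: [-0.1, 0.7, 0.1]
width: 0.0006
30.2 [0.4657 0.0416 0.0498] [-179.98    0.     89.78] F [-0.1  0.7  0.1] w 0.0006
offset [ 0.4 21.3 -0.2] rot [-0.  0. -0.]
```

```bash
python3 -m inch '{"hand":[0,0,0,0,0,0,0,0,0,0,0,0,0,0,0,0],"offset":[[0,5,0],[0,10,0],[0,15,0],[0,20,0],[0,25,0],[0,30,0],[0,35,0],[0,40,0],[0,45,0],[0,50,0],[0,55,0],[0,60,0],[0,65,0],[0,70,0],[0,75,0],[0,75,0]],"rotation":[[0,0,0],[0,0,0],[0,0,0],[0,0,0],[0,0,0],[0,0,0],[0,0,0],[0,0,0],[0,0,0],[0,0,0],[0,0,0],[0,0,0],[0,0,0],[0,0,0],[0,0,0],[0,0,0]]}'; python3 -m inch '{"hand":[0,0,0,0,0,0],"offset":[[0,2,0],[0,4,0],[0,6,0],[0,8,0],[0,10,0],[0,10,0]],"rotation":[[0,0,0],[0,0,0],[0,0,0],[0,0,0],[0,0,0],[0,0,0]]}'
```

```text
time_s: 31.8
position: [0.5411, 0.042, 0.0499]
orientation: [180.0, -0.0, 89.8]
contact_force: [0.7, -0.2, 0.7]
width: 0.0005
time_s: 32.4
position: [0.5506, 0.0419, 0.0499]
orientation: [180.0, 0.0, 89.8]
contact_force: [0.6, -0.5, 0.6]
width: 0.0004
```

Almost no force, where about 3 N was expected. I'll check where the grip is.

Run:
```python
from h import *
g=np.load("g.npy"); a=g[2]; c=ctrl.capture("scene")
for d in ctrl.landmark_of(c,"bolt_grip")[:2]:
    D=back(c,d["pixel"],.056)[:2]-g[:2]; print(round(d["p"],2),np.round(d["pixel"]),"guide",(D@[np.cos(a),np.sin(a)]).round(4),(D@[-np.sin(a),np.cos(a)]).round(4))
s=4;im=cv2.resize(c["frame"],None,fx=s,fy=s,interpolation=cv2.INTER_CUBIC)
def dot(P,col):
    q=((proj(c,np.array([P]))[0]+.5)*s).astype(int); cv2.circle(im,tuple(map(int,q)),5,col,2)
p=ctrl.observe()["position"]; dot(p,(0,0,255)); dot(p+[0,0,.04],(0,255,255))
cv2.imwrite("pics/bolt.png",im[130*s:265*s,190*s:350*s])
```

```text
0.33 [330. 132.] guide 0.1948 0.2648
0.3 [224. 242.] guide -0.1272 -0.0295
```

View pics/bolt.png

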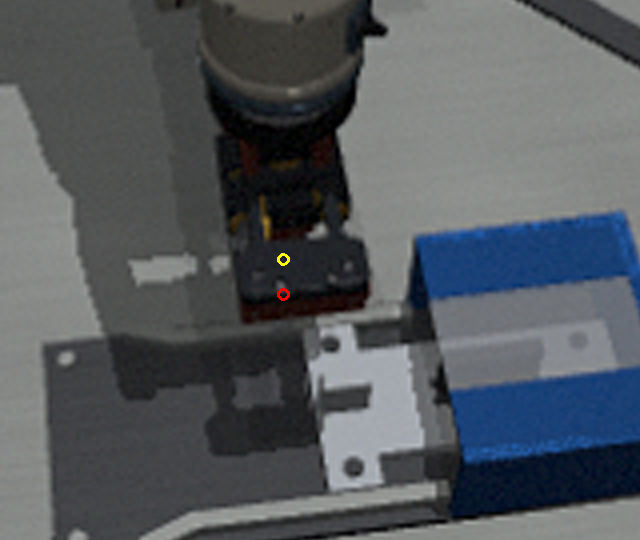

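Run:
```python
from h import *
c=ctrl.capture("scene"); s=ctrl.observe(); p=s["position"]; print(p,s["joints"].round(1),s["width"])
for dz in(.08,.12):
  for dx,dy in((.089,-.0375),(.089,.0375),(-.089,-.0375),(-.089,.0375),(.0375,-.0375),(.0375,-.089),(.0375,.089)):
    print(dz,dx,dy,(proj(c,p+[dx,dy,dz])[0]*4-[760,520]).round(0))
```

```text
[0.55014523 0.04192756 0.04981529] [  3.1  30.  107.5   0.   42.5   3.3] 0.00043157925855698384
0.08 0.089 -0.0375 [236. 367.]
0.08 0.089 0.0375 [374. 349.]
0.08 -0.089 -0.0375 [199. 106.]
0.08 -0.089 0.0375 [322.  92.]
0.08 0.0375 -0.0375 [224. 285.]
0.08 0.0375 -0.089 [131. 296.]
0.08 0.0375 0.089 [448. 257.]
0.12 0.089 -0.0375 [234. 330.]
0.12 0.089 0.0375 [378. 312.]
0.12 -0.089 -0.0375 [195.  63.]
0.12 -0.089 0.0375 [323.  49.]
0.12 0.0375 -0.0375 [222. 246.]
0.12 0.0375 -0.089 [125. 258.]
0.12 0.0375 0.089 [455. 218.]
```

Before trusting the picture, I'll rise clear, move aside and measure the bolt's position numerically.

```bash
python3 -m inch '{"hand":[0,0,0,0,0,0,0,0,0,0],"offset":[[0,-6,0],[0,-6,-20],[0,-6,-45],[0,-6,-65],[-30,-6,-70],[-70,-6,-70],[-110,-6,-70],[-150,-6,-70],[-160,-6,-70],[-160,-6,-70]],"rotation":[[0,0,0],[0,0,0],[0,0,0],[0,0,0],[0,0,0],[0,0,0],[0,0,0],[0,0,0],[0,0,0],[0,0,0]]}'
python3 - <<'E'
from h import *
g=np.load("g.npy"); a=g[2]; cs={n:ctrl.capture(n) for n in("scene","top")}
for n,c in cs.items():
  for q,z in(("bolt_grip",.056),("tail_tab",.042)):
    for d in ctrl.landmark_of(c,q)[:1]:
      D=back(c,d["pixel"],z)[:2]-g[:2]; print(n,q,round(d["p"],2),np.round(d["pixel"],1),"guide",(D@[np.cos(a),np.sin(a)]).round(4),(D@[-np.sin(a),np.cos(a)]).round(4))
  # brightness profile along the bolt line at z=37 mm
  ys=np.arange(-40,190,6); 
  im=c["frame"].mean(2).astype(np.float32)
  for gx in (-29,-32):
    q=proj(c,fr(*g,0,np.c_[np.full(len(ys),gx),ys,np.full(len(ys),37)]/1e3)).astype(np.float32)
    b=cv2.remap(im,q[:,0].copy(),q[:,1].copy(),cv2.INTER_LINEAR).ravel()
    print(n,gx," ".join(f"{y}:{int(v)}" for y,v in zip(ys,b)))
cv2.imwrite("pics/after_top.png",cs["top"]["frame"]);cv2.imwrite("pics/after_scene.png",cs["scene"]["frame"])
E
```

```text
time_s: 33.55
position: [0.5432, -0.1191, 0.1197]
orientation: [-180.0, -0.0, 89.7]
contact_force: [0.2, 0.6, -0.9]
width: 0.0004
scene bolt_grip 0.53 [259.5 190.9] guide -0.0273 0.0966
scene tail_tab 0.88 [275.8 226.8] guide -0.0015 -0.0007
scene -29 -40:70 -34:72 -28:74 -22:70 -16:70 -10:74 -4:71 2:72 8:72 14:72 20:70 26:74 32:70 38:36 44:49 50:70 56:180 62:177 68:177 74:177 80:176 86:177 92:167 98:19 104:4 110:3 116:6 122:22 128:21 134:30 140:185 146:177 152:177 158:177 164:177 170:178 176:177 182:150 188:62
scene -32 -40:71 -34:73 -28:73 -22:70 -16:73 -10:73 -4:72 2:72 8:72 14:71 20:72 26:71 32:70 38:41 44:50 50:70 56:180 62:177 68:178 74:178 80:177 86:178 92:172 98:15 104:4 110:5 116:12 122:24 128:22 134:44 140:175 146:178 152:177 158:173 164:175 170:177 176:176 182:139 188:62
top bolt_grip 0.68 [233.4 161.4] guide -0.0105 0.0081
top tail_tab 0.61 [230.1 157.1] guide -0.0009 -0.006
top -29 -40:47 -34:46 -28:48 -22:46 -16:48 -10:50 -4:48 2:49 8:50 14:49 20:50 26:51 32:50 38:51 44:51 50:67 56:121 62:126 68:126 74:126 80:127 86:126 92:55 98:18 104:21 110:21 116:114 122:127 128:127 134:126 140:126 146:127 152:128 158:128 164:128 170:127 176:128 182:90 188:49
top -32 -40:48 -34:46 -28:47 -22:48 -16:48 -10:49 -4:47 2:49 8:49 14:49 20:50 26:51 32:51 38:50 44:51 50:65 56:114 62:118 68:117 74:118 80:121 86:120 92:52 98:18 104:22 110:19 116:106 122:119 128:119 134:118 140:117 146:119 152:121 158:121 164:122 170:118 176:116 182:83 188:49
```

Run:
```python
from h import *
c=ctrl.capture("scene"); g=np.load("g.npy")
u,v=proj(c,fr(*g,0,np.array([[-60,0,30.]])/1e3))[0].astype(int); o=(u-50,v-65)
for nm,p,off,ex,obs in(("over",(.612,.004,.1185),o,400,[(527,235),(670,217)]),("rail",(.6151,-.0082,.0868),o,400,[(505,272),(645,250)]),("miss",(.6152,-.0087,.0331),(185,150),0,[(180,382),(305,365)]),("nudge",(.6151,-.0003,.0238),(190,180),0,[(180,265),(302,250)]),("bolt",(.5506,.0419,.0499),(190,130),0,[(243,322),(370,305)])):
    q=proj(c,np.array(p)+np.array([[.089,-.0375,.08],[.089,.0375,.08]]))
    q=(q-off)*4+[ex,0]
    # observed mid -> implied dx offset at dz=.08, and implied dz at dx=.089
    m=np.mean(obs,0); 
    f=lambda t,i:(proj(c,np.array(p)+([t,0,.08] if i==0 else [.089,0,t]))[0]-off)*4+[ex,0]
    dx=least_squares(lambda t:f(t[0],0)[1]-m[1],[.08]).x[0]; dz=least_squares(lambda t:f(t[0],1)[1]-m[1],[.08]).x[0]
    print(nm,"pred",q.round(0).tolist(),"obs",obs,"implied dx",dx.round(3),"dz",dz.round(3))
```

```text
over pred [[524.0, 281.0], [682.0, 260.0]] obs [(527, 235), (670, 217)] implied dx 0.065 dz 0.125
rail pred [[504.0, 318.0], [657.0, 298.0]] obs [(505, 272), (645, 250)] implied dx 0.063 dz 0.132
miss pred [[176.0, 424.0], [319.0, 405.0]] obs [(180, 382), (305, 365)] implied dx 0.065 dz 0.132
nudge pred [[173.0, 309.0], [314.0, 290.0]] obs [(180, 265), (302, 250)] implied dx 0.065 dz 0.134
bolt pred [[236.0, 367.0], [374.0, 350.0]] obs [(243, 322), (370, 305)] implied dx 0.061 dz 0.129
```

The bolt hasn't moved: its tip is still at guide y ≈ 54 and its grip at y ≈ 104. The arm was where it reported. I'll take hold of the grip with the pads instead and check the width.

```bash
python3 -m inch '{"hand":[0.5,0.5,0.5,0.5,0.5,0.5,0.5,0.5,0.5,0.5],"offset":[[10,-2,0],[40,-8,0],[80,-16,0],[120,-25,0],[150,-31,0],[160,-33,0],[160,-33,0],[160,-33,0],[160,-33,0],[160,-33,0]],"rotation":[[0,0,0],[0,0,0],[0,0,0],[0,0,0],[0,0,0],[0,0,0],[0,0,0],[0,0,0],[0,0,0],[0,0,0]]}'; python3 d.py .5115 .042 .043 89.8
```

```text
time_s: 34.9
position: [0.5115, 0.0411, 0.1198]
orientation: [180.0, 0.0, 89.7]
contact_force: [0.7, 1.0, -0.1]
width: 0.044
34.9 [0.5115 0.0411 0.1198] [1.800e+02 1.000e-02 8.974e+01] F [ 0.7  1.  -0.1] w 0.044
offset [ 1.  -0.  76.8] rot [ 0.     0.    -0.001]
```

```bash
python3 -m inch '{"hand":[0.5,0.5,0.5,0.5,0.5,0.5,0.5,0.5],"offset":[[1,0,12],[1,0,24],[1,0,36],[1,0,48],[1,0,60],[1,0,70],[1,0,76],[1,0,76]],"rotation":[[0,0,0],[0,0,0],[0,0,0],[0,0,0],[0,0,0],[0,0,0],[0,0,0],[0,0,0]]}'; python3 -m inch '{"hand":[0.1,0.1,0.1,0.1,0.1],"offset":[[0,0,0],[0,0,0],[0,0,0],[0,0,0],[0,0,0]],"rotation":[[0,0,0],[0,0,0],[0,0,0],[0,0,0],[0,0,0]]}' 20
```

```text
time_s: 35.7
position: [0.5106, 0.0431, 0.0429]
orientation: [-179.9, 0.0, 89.8]
contact_force: [1.1, 0.2, 0.3]
width: 0.0441
time_s: 36.2
position: [0.5114, 0.0431, 0.0441]
orientation: [180.0, -0.0, 89.8]
contact_force: [-0.6, -0.5, 0.6]
width: 0.0095
```

The fingers close through where the grip should be, with no contact. Every observation fits if the real fingertips are about 30–35 mm higher than reported: the web only just held, the tab and grip were missed, and the tail push landed on the tab. I'll test that by opening and going down gently while watching the force.

```bash
python3 -m inch '{"hand":[0.5,0.5,0.5,0.5,0.5,0.5,0.5],"offset":[[0,0,0],[0,0,0],[0,0,0],[0,0,2],[0,0,4],[0,0,6],[0,0,6]],"rotation":[[0,0,0],[0,0,0],[0,0,0],[0,0,0],[0,0,0],[0,0,0],[0,0,0]]}'; python3 -m inch '{"hand":[0.5,0.5,0.5,0.5],"offset":[[0,0,1.5],[0,0,3],[0,0,4],[0,0,4]],"rotation":[[0,0,0],[0,0,0],[0,0,0],[0,0,0]]}'
```

```text
time_s: 36.9
position: [0.511, 0.043, 0.0375]
orientation: [-180.0, 0.0, 89.8]
contact_force: [0.2, 0.0, -0.7]
width: 0.0436
time_s: 37.3
position: [0.5111, 0.043, 0.0337]
orientation: [-180.0, 0.0, 89.8]
contact_force: [-0.5, 0.4, 0.0]
width: 0.044
```

No contact even below the bar-top height, which confirms the offset. Continue down gently.

```bash
python3 -m inch '{"hand":[0.5,0.5,0.5,0.5,0.5,0.5],"offset":[[0,0,2],[0,0,4],[0,0,6],[0,0,8],[0,0,10],[0,0,10]],"rotation":[[0,0,0],[0,0,0],[0,0,0],[0,0,0],[0,0,0],[0,0,0]]}'; python3 -m inch '{"hand":[0.5,0.5,0.5,0.5],"offset":[[0,0,1.5],[0,0,3],[0,0,4],[0,0,4]],"rotation":[[0,0,0],[0,0,0],[0,0,0],[0,0,0]]}'; python3 -m inch '{"hand":[0.1,0.1,0.1,0.1,0.1],"offset":[[0,0,0],[0,0,0],[0,0,0],[0,0,0],[0,0,0]],"rotation":[[0,0,0],[0,0,0],[0,0,0],[0,0,0],[0,0,0]]}' 20
```

```text
time_s: 37.9
position: [0.5111, 0.043, 0.0235]
orientation: [-180.0, 0.0, 89.8]
contact_force: [-0.1, -0.1, 0.1]
width: 0.0439
time_s: 38.3
position: [0.5111, 0.0431, 0.0197]
orientation: [-180.0, 0.0, 89.8]
contact_force: [-0.7, 0.2, 0.2]
width: 0.044
time_s: 38.8
position: [0.5115, 0.0431, 0.0199]
orientation: [180.0, -0.0, 89.8]
contact_force: [0.6, -0.1, -0.2]
width: 0.0199
```

Gripped: the width is 19.9 mm, which matches the grip. Slide it shut.

```bash
python3 -m inch '{"hand":[0.1,0.1,0.1,0.1,0.1,0.1,0.1,0.1,0.1,0.1,0.1,0.1,0.1,0.1,0.1],"offset":[[0,3,0],[0,8,0],[0,13,0],[0,18,0],[0,23,0],[0,28,0],[0,33,0],[0,38,0],[0,43,0],[0,48,0],[0,53,0],[0,58,0],[0,61,0],[0,64,0],[0,64,0]],"rotation":[[0,0,0],[0,0,0],[0,0,0],[0,0,0],[0,0,0],[0,0,0],[0,0,0],[0,0,0],[0,0,0],[0,0,0],[0,0,0],[0,0,0],[0,0,0],[0,0,0],[0,0,0]]}'; python3 -m inch '{"hand":[0.1,0.1,0.1,0.1],"offset":[[0,1,0],[0,2,0],[0,3,0],[0,3,0]],"rotation":[[0,0,0],[0,0,0],[0,0,0],[0,0,0]]}'
```

```text
time_s: 40.3
position: [0.5761, 0.0425, 0.0199]
orientation: [179.9, 0.0, 89.8]
contact_force: [-0.8, -2.7, 2.6]
width: 0.0198
time_s: 40.7
position: [0.5783, 0.0425, 0.0199]
orientation: [-180.0, 0.0, 89.8]
contact_force: [-2.4, -4.6, 4.7]
width: 0.0196
```

```bash
python3 -m inch '{"hand":[0.1,0.1,0.1,0.1],"offset":[[0,1,0],[0,2,0],[0,2.5,0],[0,2.5,0]],"rotation":[[0,0,0],[0,0,0],[0,0,0],[0,0,0]]}'; python3 -m inch '{"hand":[0.1,0.1,0.1,0.1],"offset":[[0,1,0],[0,2,0],[0,2.5,0],[0,2.5,0]],"rotation":[[0,0,0],[0,0,0],[0,0,0],[0,0,0]]}'
```

```text
time_s: 41.1
position: [0.5807, 0.0425, 0.0199]
orientation: [-180.0, 0.0, 89.8]
contact_force: [-2.6, -4.2, 4.9]
width: 0.0197
time_s: 41.5
position: [0.5814, 0.0425, 0.0199]
orientation: [-179.8, 0.0, 89.8]
contact_force: [-8.0, -4.6, 9.8]
width: 0.0199
```

The grip is at the end stop: it stopped at 0.5814 against 0.5805 expected. A final press, then release, rise and look.

```bash
python3 -m inch '{"hand":[0.1,0.1,0.1],"offset":[[0,1,0],[0,1.5,0],[0,1.5,0]],"rotation":[[0,0,0],[0,0,0],[0,0,0]]}'; python3 -m inch '{"hand":[0.1,0.5,0.5,0.5,0.5,0.5,0.5,0.5,0.5,0.5,0.5,0.5,0.5,0.5,0.5],"offset":[[0,-3,0],[0,-3.5,0],[0,-3.5,0],[0,-3.5,0],[0,-3.5,0],[0,-3.5,-15],[0,-3.5,-40],[0,-3.5,-70],[0,-3.5,-100],[-40,-3.5,-100],[-80,-3.5,-100],[-120,-3.5,-100],[-160,-3.5,-100],[-180,-3.5,-100],[-180,-3.5,-100]],"rotation":[[0,0,0],[0,0,0],[0,0,0],[0,0,0],[0,0,0],[0,0,0],[0,0,0],[0,0,0],[0,0,0],[0,0,0],[0,0,0],[0,0,0],[0,0,0],[0,0,0],[0,0,0]]}'; python3 ov.py .6156 .1521 89.8 .008 final
python3 - <<'E'
from h import *
g=np.load("g.npy"); a=g[2]
for n in("scene","top"):
  c=ctrl.capture(n)
  for q,z in(("bolt_grip",.056),("tail_tab",.042)):
    for d in ctrl.landmark_of(c,q)[:1]:
      D=back(c,d["pixel"],z)[:2]-g[:2]; print(n,q,round(d["p"],2),"guide",(D@[np.cos(a),np.sin(a)]).round(4),(D@[-np.sin(a),np.cos(a)]).round(4))
E
```

```text
time_s: 41.8
position: [0.5813, 0.0425, 0.0198]
orientation: [-179.6, 0.0, 89.8]
contact_force: [-12.5, -4.1, 15.0]
width: 0.0198
time_s: 43.3
position: [0.581, -0.1398, 0.121]
orientation: [179.9, 0.0, 89.6]
contact_force: [-0.4, -0.1, 0.3]
width: 0.0442
scene bolt_grip 0.68 guide -0.0366 0.0259
scene tail_tab 0.63 guide -0.0025 0.007
top bolt_grip 0.73 guide -0.028 0.0312
top tail_tab 0.95 guide 0.0008 0.0053
```

View pics/final.png

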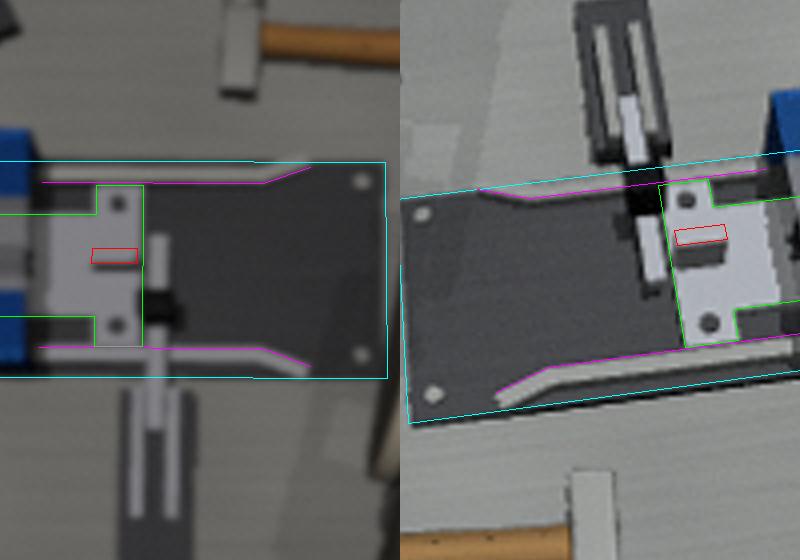

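The bolt lies across the bed behind the tab, from (630,100) to (655,280) in the right half. The carriage is still on the home outline, square, and the hammer hasn't moved. Handing in.

```bash
python3 -c "
from bench import ctrl; print(ctrl.close_job())"
```

```text
the job is handed in; nothing more can be done
None
```

The carriage is on the guide with its nose against the back stop, and the bolt is shut behind its tail tab. I handed the job in at about 43.5 s, with the gripper clear of everything.

**Carriage:** I lifted it by the web, set it in the mouth and slid it between the rails. I then pushed it home from the tail with closed fingers. It stopped moving while the force rose from about 5 N to 22 N. The last pictures show it straight and on the predicted home outline, to within about 2–3 mm.

**Bolt:** I gripped it at a width of 19.9 mm and slid it until it stopped. The fingers ended within 1 mm of the computed shut position, with about 12 N along the bolt. The last picture shows the bar across the bed behind the tab.

**What failed or disagreed:**
- Two grips on the tail tab and one push on the bolt met nothing. So did a first try at gripping the bolt.
- The fingertips seem to sit about 30–35 mm higher than the reported tool height. I inferred this from those misses and allowed for it only in the final bolt grip. The web lift therefore probably held only the top few millimetres, though it did not slip.
- After shutting the bolt, the networks put its grip at guide y 26–31 mm, where 35 mm is expected. They put the tail tab 5–7 mm off the centre line, but the overlay and the earlier readings did not. I took both as network error.

I saw no bystander move, but the last view was a crop showing only the hammer. I did not recheck the other six.

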